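# Lock the tilt-out blade bin with its edge thumbwheel

## Robot

A 7-joint arm with a two-finger parallel gripper is mounted at the origin on the work surface. World frame = base frame: x ahead of the robot, y to its left, z up, the work surface at z = 0. Lengths are in m, angles in degrees, forces in N, time in s.
With the tool pointing down it reaches from about 0.425 to 0.875 m from the base axis. Payload 4.7 kg.
Tool frame: the origin (TCP) lies midway between the tips of the shut fingers; the grasp point (between the pads) lies 19 mm behind it; z points along the fingers, x is the direction in which the jaws open and shut, and the axes are right-handed (so a half turn about z gives the same grasp; the last joint's range is limited). The gripper opens to 87 mm and grips with 3 to 60 N. Pads are 19 mm wide; open, the fingers measure 117 mm over their backs; the gripper's body (75 mm by 190 mm) begins 51 mm behind the grasp point.
Start: joints at [66.927, 18.392, -4.016, 83.108, 1.295, 78.541, -3.26], TCP at [0.263, -0.594, 0.223] pointing down, gripper open.
Joint ranges: [-163.93, 163.93], [-17.29, 119.83], [-79.2, 71.16], [3.27, 140.29], [-89.18, 269.18], [5.43, 117.66], [-154.24, 154.24]. Speed limits (degrees/s): [147.25, 147.25, 180, 180, 180, 180, 180].

## Interface

Orientations are given as [roll, pitch, yaw] about the fixed x, y, z axes, in that order (R = Rz(yaw) Ry(pitch) Rx(roll)).
In Python, from cell import env gives the robot as it stands.
- The arm moves only by the tool carry_out, never from a script. Its argument "plan" is a list of rows, each an object with "grip": the closure, from 0 (fully open) to 1 (shut); "dp": the shift along the tool's x, y, z in m, a list of three; "rotation": the turn, a rotation vector about the tool's x, y, z in degrees, a list of three. In form: [{"grip": grip, "dp": [dx, dy, dz], "rotation": [wx, wy, wz]}, ...]. A call has 1 to 8 rows; each row shifts and turns the pose as measured when the row begins, along the tool's axes as they then stand; what a row does not reach is not made up. A row lasts 1/12 s, in which the tool goes at most 41.7 mm and 7.16 degrees, less where a joint would pass 70% of its speed; a pose out of reach is approached as far as the arm can. A call is refused whole if a number of a shift passes 0.0417 or a number of a turn 7.16, either way. A call with a gripper value outside its range is refused whole. The fingers move at their own pace and stop on an object; "force" is the grip in N (left out, the last holds). Time passes only in rows, so rows that do not move let the fingers close. It gives the time, the measured TCP pose, the force and the opening at its end, in the units of the state.
- env.get_obs(): the state, without advancing time (a new reading comes with each control period).
- env.read_camera(name): name is "side" or "top"; returns the picture (420x560x3 uint8, red, green, blue); there is no depth.
- env.camera_params(name): a dict with "fx", "fy", "cx", "cy" (pixels), "R" (3x3) and "t" (3): a world point X has camera coordinates R X + t. Camera axes: x right, y down, z forward; pixel columns grow to the right and rows downward; lengths in m; the calibration is good to about 2 mm. A picture is of the moment at which its call begins. camera_params takes no time and is no camera call.
- env.sign_off(): hands the job in, once; it reports no verdict.
The state is a dict: "time_s": time; "qpos": joint angles; "joint_velocities": joint speeds; "effort": joint torques, N m; "tool_pos": TCP position; "tool_rot": TCP orientation; "force": force on the tool from outside, world axes, zero at the start; "wrist_torque": the same for the moment, N m; "grip_width": finger opening in m.
Only numpy, scipy, OpenCV 4.12 (cv2) and the standard library are available. Lean on these libraries where they do the work, as an engineer would, in place of code of your own. Each camera call takes 0.05 s, during which the arm holds its last target. There are 200 camera calls.

## Task

One of the two white tilt-out blade bins has been left hanging open. Push it fully shut, then lock it: with a fingertip, roll the ribbed edge wheel on its top to the right (as seen from the front of the bin), as often as needed and pressing only lightly (firmly enough that it does not slip, but the wheel must not be forced down), until its steel bolt is all the way out through the keeper. Leave the other bin shut and locked, and leave the loose things lying on the shelf where they are.

Things in the scene. Friction and masses are not known exactly. Their poses are not given: they have to be found in the camera images.
- unit_a: Housing of the bin that starts open: white plastic box 120 deep (x) x 130 wide (y) x 150 mm high, fixed to the shelf. Origin: centre of its underside; z up; its front (the tilting panel) faces its -x, towards the robot; its y points to the left as seen from the robot. Its identical twin stands beside it; which of them is on which side changes.
- lip_a (a point): Top middle of the outer face of the open bin's front panel (118 wide, 6 thick, 124 mm high; hinged along its foot, 55 mm in front of the housing's origin, 8 mm above the shelf). When shut: (-61, 0, 132) mm in the housing's frame. A thin steel keeper hook stands on its top edge, 36 mm to the housing's -y, up to 172 mm above the shelf.
- bin_a (a joint): Tilt of the open bin, rad: 0 fully shut (a hard stop), growing as its top tips out towards the housing's -x; 0.3 to 0.5 at the start. A stiff hinge: it stays where it is left; it takes a few newtons near the top edge to push it shut.
- slot_a: Grey slot frame (26 in x, 56 in y, 1.5 mm thick) of the open unit's thumbwheel. Origin: centre of the slot, level with the housing's flat top (150 mm above the shelf), at (16, 6) mm in the housing's frame; same axes. Only the crown of the ribbed wheel (40 mm diameter, 12 mm thick, axle along x) rises through it, straight above the origin, so it can be rolled but not pinched.
- stroke_a (a point): Point 9 mm to +y of the slot's origin, level with the housing's top: over it a fingertip may begin a stroke. HOW HIGH the crown stands is not told: 5.5 to 15.5 mm above the housing's top, different each time, to be found by touch. The wheel is sprung: it yields down 1 mm per 20 N. Pressing with under about 5 N slips, 8 to 10 N rolls it. Over 18 N in all on wheel or frame breaks it.
- bolt_a (a joint): How far the open unit's steel bolt is out, m: 0 drawn back, 0.020 all the way out through the keeper (a hard stop); 0 to 0.004 at the start. It slides to the housing's -y in a white case (18 mm high, 58 mm in front of the slot). Dragging the wheel's crown to -y throws it, 0.4 mm per mm of fingertip travel, so in several strokes, lifting between; it stays put.
- unit_b: Housing of the other bin, same shape and frame as the first; its bin is shut and locked. Leave it alone.
- bin_b (a joint): Tilt of the other bin, rad: 0, shut.
- bolt_b (a joint): How far the other unit's bolt is out, m: 0.020, locked.
- scraper_mid (a point): Yellow plastic scraper lying flat, 130 x 52 x 12 mm, its middle. Bystander.
- opener_mid (a point): Small steel cartridge opener lying flat, 125 x 20 x 8 mm, its middle. Bystander.
- caps_mid (a point): Four clear plastic nozzle caps on a clear strip, 100 x 30 x 39 mm, its middle. Bystander.
- cartridge_mid (a point): White sealant cartridge lying on its side, 50 mm diameter, 260 mm with nozzle, its middle. Bystander.
- tape_mid (a point): Paper roll of masking tape lying flat, 100 mm across, 25 mm high, its centre. Bystander.
- jar_mid (a point): Upright jar, 68 mm diameter, 80 mm high, its centre. Bystander.
There are look-alikes about, which are no part of the job. What is shaped like the unit_a but blue is not meant.

How it is judged:
By the outcome, as a careful person would: the job done as asked, in the order asked, and still so for the second after the job is handed in, with the robot touching nothing.
It also fails if it takes over 72 s, if anything falls off the work surface, if the arm or the gripper's body presses on something with over 40 N, if the wrist force passes 120 N, or if a joint passes its speed limit or range.

## Working session

There is one attempt and no reset: what is moved stays moved. The work goes in short steps, Python scripts to look and compute and a tool call to move; the robot and the scene stay as the last step left them, time stands still between calls to the robot, and variables do not carry over. Pictures are saved under pics/ and viewed, about 8 in all and at most 12, crops included, and the job is handed in when it is done.

Besides the shell and the picture viewer there is one more tool, called by a JSON object that holds its "name" and its "arguments", one argument or row to a line. carry_out: Moves the arm, as the interface text tells. Its arguments: {"type":"object","properties":{"plan":{"type":"array","items":{"type":"object","properties":{"grip":{"type":"number"},"dp":{"type":"array","items":{"type":"number"}},"rotation":{"type":"array","items":{"type":"number"}}}}},"force":{"type":"number"}},"required":["plan"]}

```bash
mkdir -p pics; python3 - <<'E'
from cell import env
import cv2
for n in("side","top"):
    im=env.read_camera(n); cv2.imwrite(f"pics/{n}0.png",cv2.cvtColor(im,cv2.COLOR_RGB2BGR))
    p=env.camera_params(n); print(n,p)
print(env.get_obs())
E
```

```text
side {'fx': 408.05303901085176, 'fy': 408.05303901085176, 'cx': 276.6680154606922, 'cy': 207.64764109376853, 'R': array([[-0.31176533, -0.9501488 , -0.00443187],
       [-0.90454791,  0.298224  , -0.30472203],
       [ 0.29085296, -0.09099293, -0.95243102]]), 't': array([0.15224445, 0.47494111, 1.15312861])}
top {'fx': 400.4819069712169, 'fy': 400.4819069712169, 'cx': 282.0533623173162, 'cy': 212.70966970400713, 'R': array([[ 0.01094253, -0.99983972, -0.01417006],
       [-0.99131648, -0.00898999, -0.13119002],
       [ 0.1310416 ,  0.01548256, -0.99125597]]), 't': array([0.01275725, 0.4802039 , 1.06050711])}
{'time_s': 0.1, 'qpos': array([66.92554413, 18.43497915, -4.01388405, 83.16814192,  1.29480052,
       78.54194496, -3.25685778]), 'joint_velocities': array([-0.01554481, -0.21109838,  0.02251049, -0.07978118,  0.01683843,
        0.04662319, -0.04105216]), 'effort': array([ 6.42486411e-04, -4.92569911e+01, -4.05156948e-01, -3.13397741e+01,
       -6.37665647e-02,  3.94969981e-02,  1.00959035e-04]), 'tool_pos': array([ 0.26289361, -0.59391237,  0.22156677]), 'tool_rot': array([ 1.79994147e+02,  9.98507030e-02, -6.61144105e+01]), 'force': array([-1.24292286,  0.40539812,  0.2146334 ]), 'wrist_torque': array([ 0.04713638, -0.03577669,  0.01558716]), 'grip_width': 0.08672697516610077}
```

View pics/side0.png

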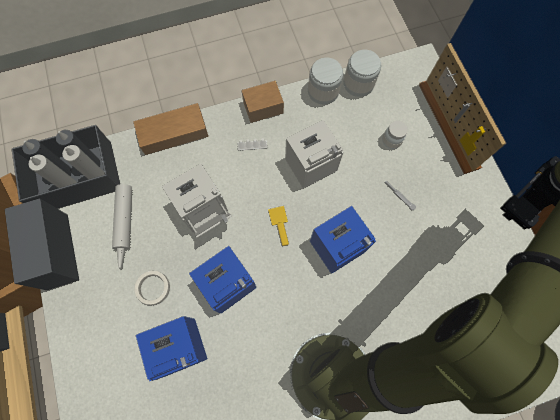

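View pics/top0.png

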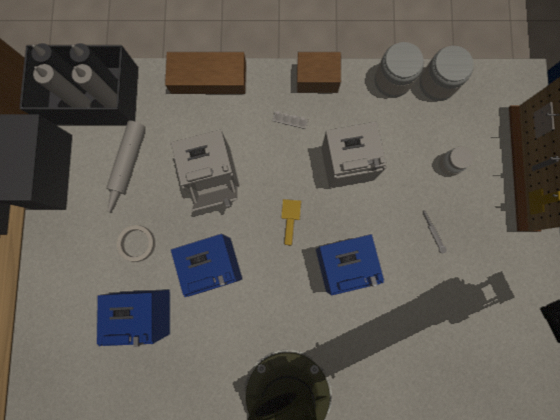

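The open bin is the left white unit: slot at about (197,152) in the top picture and (187,186) in the side picture. The right white unit is shut. I'll enlarge both views of the open one.

```bash
python3 - <<'E'
import cv2,numpy as np
a=cv2.imread("pics/top0.png")[120:220,160:250]; b=cv2.imread("pics/side0.png")[155:255,155:245]
c=np.hstack([cv2.resize(i,None,fx=4.4,fy=4.4,interpolation=cv2.INTER_CUBIC) for i in(a,b)])
cv2.imwrite("pics/crop1.png",c); print(c.shape)
E
```

```text
(440, 792, 3)
```

View pics/crop1.png

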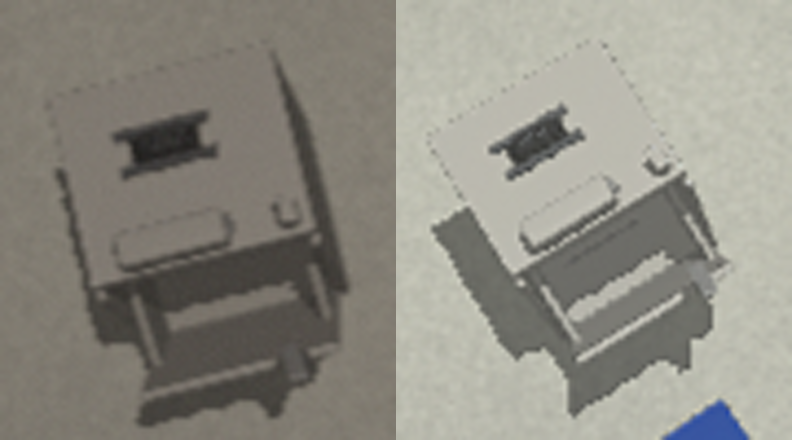

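The crops show the open unit. Top view, crop pixels: corners BL(47,103), BR(270,40), FR(315,235), FL(95,290), slot (165,143), panel top edge from (145,393) to (338,347), keeper near (295,362). Side view: BL(430,133), BR(600,40), FR(682,172), FL(520,275), slot (537,142), lip edge from (580,358) to (685,295).

```bash
cat > h.py <<'E'
import numpy as np
from cell import env
from scipy.optimize import least_squares
P={n:env.camera_params(n) for n in("side","top")}
def proj(n,X):
    p=P[n]; c=p["R"]@np.asarray(X,float)+p["t"]
    return np.array([p["fx"]*c[0]/c[2]+p["cx"],p["fy"]*c[1]/c[2]+p["cy"]])
def Rz(a): return np.array([[np.cos(a),-np.sin(a),0],[np.sin(a),np.cos(a),0],[0,0,1]])
E
python3 - <<'E'
from h import *
f=lambda u,v,ou,ov:np.array([(u+.5)/4.4-.5+ou,(v+.5)/4.4-.5+ov])
obs=[]
B=dict(BL=(60,65),BR=(60,-65),FR=(-60,-65),FL=(-60,65),S=(16,6))
T=dict(BL=(47,103),BR=(270,40),FR=(315,235),FL=(95,290),S=(165,143))
S=dict(BL=(430,133),BR=(600,40),FR=(682,172),FL=(520,275),S=(537,142))
for k in B:
    X=np.array([*B[k],150])/1e3
    obs+= [("top",k,X,f(*T[k],160,120)),("side",k,X,f(S[k][0]-396,S[k][1],155,155))]
def w(q,X): return Rz(q[2])@X+np.array([q[0],q[1],0])
r=least_squares(lambda q:np.concatenate([proj(n,w(q,X))-uv for n,k,X,uv in obs]),[.6,.2,0],loss="soft_l1")
q=r.x; print("pose",q,np.degrees(q[2]))
for n,k,X,uv in obs: print(n,k,np.round(proj(n,w(q,X))-uv,1))
# panel: tilt from lip edge midpoints (outer top edge)
def lip(t,y=0,d=-.006,h=.124): # hinge (-55,8)
    return np.array([-.055+d*np.cos(t)-h*np.sin(t),y,.008+h*np.cos(t)+d*np.sin(t)])
uo=[("top",f(145,393,160,120),.059),("top",f(338,347,160,120),-.059),("side",f(580-396,358,155,155),.059)]
for t in np.arange(.25,.56,.05):
    print(round(t,2),[np.round(proj(n,w(q,lip(t,y)))-uv,1) for n,uv,y in uo],np.round(w(q,lip(t)),3))
print("slot",w(q,[.016,.006,.15]),"stroke",w(q,[.016,.015,.15]),"lipshut",w(q,[-.061,0,.132]))
E
```

```text
pose [0.60199483 0.21808631 0.26737002] 15.31917363601748
top BL [ 0.1 -2.1]
side BL [-1.   0.6]
top BR [-0.1 -0.7]
side BR [-0.4 -1.3]
top FR [1.1 0.3]
side FR [2.2 1. ]
top FL [-0.2  1.1]
side FL [-0.8  1.8]
top S [ 0.2 -0.5]
side S [ 0.2 -0.1]
0.25 [array([-4. , -9.2]), array([ -2.2, -10.6]), array([-5.3, -6.9])] [0.514 0.194 0.127]
0.3 [array([-3.3, -6.8]), array([-1.6, -8.2]), array([-4.1, -5.1])] [0.508 0.192 0.125]
0.35 [array([-2.5, -4.5]), array([-0.9, -5.9]), array([-2.9, -3.2])] [0.503 0.191 0.122]
0.4 [array([-1.8, -2.2]), array([-0.2, -3.6]), array([-1.7, -1.4])] [0.497 0.189 0.12 ]
0.45 [array([-1. ,  0.1]), array([ 0.4, -1.3]), array([-0.6,  0.4])] [0.492 0.188 0.117]
0.5 [array([-0.3,  2.3]), array([1.1, 1. ]), array([0.6, 2.2])] [0.487 0.186 0.114]
0.55 [array([0.5, 4.4]), array([1.7, 3.1]), array([1.7, 4. ])] [0.482 0.185 0.111]
slot [0.61584116 0.22810025 0.15      ] stroke [0.61346339 0.23678048 0.15      ] lipshut [0.54316221 0.20197036 0.132     ]
```

{"name": "carry_out", "arguments": {
  "plan": [
    {"grip": 1,"dp": [0,0,-0.02],"rotation": [0,0,0]},
    {"grip": 1,"dp": [0,-0.04,0],"rotation": [0,0,-3.5]},
    {"grip": 1,"dp": [0,-0.04,0],"rotation": [0,0,-3.5]},
    {"grip": 1,"dp": [0,-0.04,0],"rotation": [0,0,-3.5]},
    {"grip": 1,"dp": [0,-0.04,0],"rotation": [0,0,-3.5]},
    {"grip": 1,"dp": [0,-0.04,0],"rotation": [0,0,-3.5]},
    {"grip": 1,"dp": [0,-0.04,0],"rotation": [0,0,-3.5]},
    {"grip": 1,"dp": [0,-0.04,0],"rotation": [0,0,-3.5]}
  ]
}}

```text
time_s: 0.77
tool_pos: [0.4857, -0.4424, 0.235]
tool_rot: [179.6, 0.6, -42.2]
force: [0.1, -0.6, -1.0]
grip_width: 0.0417
```

{"name": "carry_out", "arguments": {
  "plan": [
    {"grip": 1,"dp": [0,-0.04,0],"rotation": [0,0,-3.5]},
    {"grip": 1,"dp": [0,-0.04,0],"rotation": [0,0,-3.5]},
    {"grip": 1,"dp": [0,-0.04,0],"rotation": [0,0,-3.5]},
    {"grip": 1,"dp": [0,-0.04,0],"rotation": [0,0,-3.5]},
    {"grip": 1,"dp": [0,-0.04,0],"rotation": [0,0,-3.5]},
    {"grip": 1,"dp": [0,-0.04,0],"rotation": [0,0,-3.5]},
    {"grip": 1,"dp": [0,-0.04,0],"rotation": [0,0,-3.5]},
    {"grip": 1,"dp": [0,-0.04,0],"rotation": [0,0,-3.5]}
  ]
}}

```text
time_s: 1.43
tool_pos: [0.6468, -0.1546, 0.2277]
tool_rot: [-179.9, 1.1, -12.8]
force: [0.6, -0.5, -1.0]
grip_width: 0.0009
```

{"name": "carry_out", "arguments": {
  "plan": [
    {"grip": 1,"dp": [-0.02,-0.035,0],"rotation": [0,0,-3.5]},
    {"grip": 1,"dp": [-0.02,-0.035,0],"rotation": [0,0,-3.5]},
    {"grip": 1,"dp": [-0.02,-0.035,0],"rotation": [0,0,-3.5]},
    {"grip": 1,"dp": [-0.02,-0.035,0],"rotation": [0,0,-3.5]},
    {"grip": 1,"dp": [-0.02,-0.03,0],"rotation": [0,0,-3.5]},
    {"grip": 1,"dp": [-0.02,-0.02,0],"rotation": [0,0,-3.5]}
  ]
}}

```text
time_s: 1.93
tool_pos: [0.5412, 0.0563, 0.2256]
tool_rot: [-179.0, 1.2, 9.9]
force: [-0.3, 1.6, 1.4]
grip_width: 0.0006
```

```bash
cat >> h.py <<'E'
from scipy.spatial.transform import Rotation as Ro
Q=np.array([.6020,.2181,.2674])
def U2W(x,y,z): return Rz(Q[2])@np.array([x,y,z])+[Q[0],Q[1],0]
def W2U(p): return Rz(-Q[2])@(np.asarray(p)-[Q[0],Q[1],0])
def go(x,y,z,yaw=15.3):
    o=env.get_obs(); R=Ro.from_euler("xyz",o["tool_rot"],degrees=True)
    T=Ro.from_euler("xyz",[180,0,yaw],degrees=True)
    d=R.inv().apply(U2W(x,y,z)-o["tool_pos"]); w=(R.inv()*T).as_rotvec(degrees=True)
    print("t",round(o["time_s"],2),"unit pos mm",np.round(W2U(o["tool_pos"])*1e3,2),"F",np.round(Rz(-Q[2])@o["force"],2))
    print("dp",np.round(d,4),"rot",np.round(w,2))
E
python3 -c "
from h import *
go(-.15,0,.22)"
```

```text
t 1.93 unit pos mm [-101.36 -139.95  225.6 ] F [0.16 1.58 1.38]
dp [-0.0614 -0.1346  0.0093] rot [-1.08  1.13 -5.37]
```

{"name": "carry_out", "arguments": {
  "plan": [
    {"grip": 1,"dp": [-0.015,-0.03,0],"rotation": [-0.3,0.3,-1.4]},
    {"grip": 1,"dp": [-0.014,-0.03,0],"rotation": [-0.3,0.3,-1.4]},
    {"grip": 1,"dp": [-0.013,-0.03,0],"rotation": [-0.3,0.3,-1.4]},
    {"grip": 1,"dp": [-0.012,-0.03,0],"rotation": [-0.3,0.3,-1.4]},
    {"grip": 1,"dp": [-0.01,-0.015,0],"rotation": [0,0,0]},
    {"grip": 1,"dp": [0,0,0],"rotation": [0,0,0]}
  ]
}}

```text
time_s: 2.43
tool_pos: [0.4375, 0.1846, 0.2252]
tool_rot: [179.7, 0.1, 16.6]
force: [-0.9, 0.3, -0.2]
grip_width: 0.0005
```

```bash
python3 -c "
from h import *
go(-.15,0,.11)"
```

```text
t 2.43 unit pos mm [-167.53   11.14  225.18] F [-0.76  0.5  -0.17]
dp [0.0175 0.011  0.1152] rot [0.25 0.12 1.27]
```

{"name": "carry_out", "arguments": {
  "plan": [
    {"grip": 1,"dp": [0.003,0.003,0.03],"rotation": [0,0,0.6]},
    {"grip": 1,"dp": [0.003,0.003,0.03],"rotation": [0,0,0.6]},
    {"grip": 1,"dp": [0.003,0.003,0.03],"rotation": [0,0,0]},
    {"grip": 1,"dp": [0.003,0.002,0.02],"rotation": [0,0,0]},
    {"grip": 1,"dp": [0,0,0.003],"rotation": [0,0,0]}
  ]
}}

```text
time_s: 2.85
tool_pos: [0.4558, 0.1757, 0.1106]
tool_rot: [179.5, -0.4, 15.4]
force: [-0.5, -0.2, -0.1]
grip_width: 0.0005
```

```bash
python3 -c "
from h import *
go(-.13,0,.11)"
```

```text
t 2.85 unit pos mm [-152.21   -2.28  110.61] F [-0.5  -0.03 -0.12]
dp [ 0.0222 -0.0023  0.0007] rot [ 0.52 -0.38  0.11]
```

{"name": "carry_out", "arguments": {
  "plan": [
    {"grip": 1,"dp": [0.012,0,0],"rotation": [0.2,-0.2,0]},
    {"grip": 1,"dp": [0.01,0,0],"rotation": [0,0,0]},
    {"grip": 1,"dp": [0.01,0,-0.001],"rotation": [0,0,0]},
    {"grip": 1,"dp": [0.01,0,-0.001],"rotation": [0,0,0]},
    {"grip": 1,"dp": [0.01,0,-0.001],"rotation": [0,0,0]}
  ]
}}

```text
time_s: 3.27
tool_pos: [0.5009, 0.1843, 0.1118]
tool_rot: [179.6, 1.0, 15.1]
force: [-5.1, -0.2, 4.4]
grip_width: 0.0002
```

{"name": "carry_out", "arguments": {
  "plan": [
    {"grip": 1,"dp": [0.008,0,-0.001],"rotation": [0,0,0]},
    {"grip": 1,"dp": [0.008,0,-0.001],"rotation": [0,0,0]}
  ]
}}

```text
time_s: 3.43
tool_pos: [0.5158, 0.1877, 0.1144]
tool_rot: [179.6, 1.3, 15.1]
force: [-4.4, -0.7, 2.8]
grip_width: 0.0008
```

```bash
python3 -c "
from h import *
go(-.075,0,.115)"
```

```text
t 3.43 unit pos mm [-91.11  -6.51 114.4 ] F [-4.44  0.5   2.79]
dp [ 0.0161 -0.0066 -0.001 ] rot [ 0.41  1.35 -0.24]
```

{"name": "carry_out", "arguments": {
  "plan": [
    {"grip": 1,"dp": [0.007,-0.001,0],"rotation": [0,0.3,0]},
    {"grip": 1,"dp": [0.006,-0.001,-0.001],"rotation": [0,0.3,0]},
    {"grip": 1,"dp": [0.005,0,0],"rotation": [0,0.3,0]}
  ]
}}

```text
time_s: 3.68
tool_pos: [0.5355, 0.1933, 0.1157]
tool_rot: [179.5, 0.4, 14.9]
force: [-2.6, 0.5, 1.7]
grip_width: 0.0006
```

{"name": "carry_out", "arguments": {
  "plan": [
    {"grip": 1,"dp": [0.004,0,0],"rotation": [0,0,0]},
    {"grip": 1,"dp": [0.004,0,0],"rotation": [0,0,0]}
  ]
}}

```text
time_s: 3.85
tool_pos: [0.5358, 0.1934, 0.1155]
tool_rot: [179.3, 1.5, 15.0]
force: [-16.3, -4.7, 14.7]
grip_width: 0.0004
```

```bash
python3 -c "
from h import *
go(-.075,0,.115)"
```

```text
t 3.85 unit pos mm [-70.42  -6.33 115.55] F [-16.92  -0.22  14.69]
dp [-0.0046 -0.0063  0.0006] rot [ 0.65  1.47 -0.32]
```

{"name": "carry_out", "arguments": {
  "plan": [
    {"grip": 1,"dp": [0.005,0,-0.001],"rotation": [0,0,0]},
    {"grip": 1,"dp": [-0.01,0,0],"rotation": [0,0,0]},
    {"grip": 1,"dp": [-0.025,0,0],"rotation": [0,0.5,0]},
    {"grip": 1,"dp": [0,0,-0.04],"rotation": [0,0.5,0]},
    {"grip": 1,"dp": [0,0,-0.04],"rotation": [0,0,0]},
    {"grip": 1,"dp": [0,0,-0.02],"rotation": [0,0,0]}
  ]
}}

```text
time_s: 4.35
tool_pos: [0.493, 0.1817, 0.2057]
tool_rot: [179.1, 2.5, 15.2]
force: [1.0, -0.1, 0.4]
grip_width: 0.0004
```

```bash
python3 - <<'E'
from h import *
import cv2
go(.016,.015,.185)
im=env.read_camera("side"); cv2.imwrite("pics/side1.png",cv2.resize(cv2.cvtColor(im,cv2.COLOR_RGB2BGR)[140:260,140:280],None,fx=5,fy=5,interpolation=cv2.INTER_CUBIC))
E
```

```text
t 4.35 unit pos mm [-114.78   -6.33  205.7 ] F [ 0.95 -0.36  0.41]
dp [ 0.1315 -0.0219  0.0146] rot [ 0.9   2.5  -0.09]
```

View pics/side1.png

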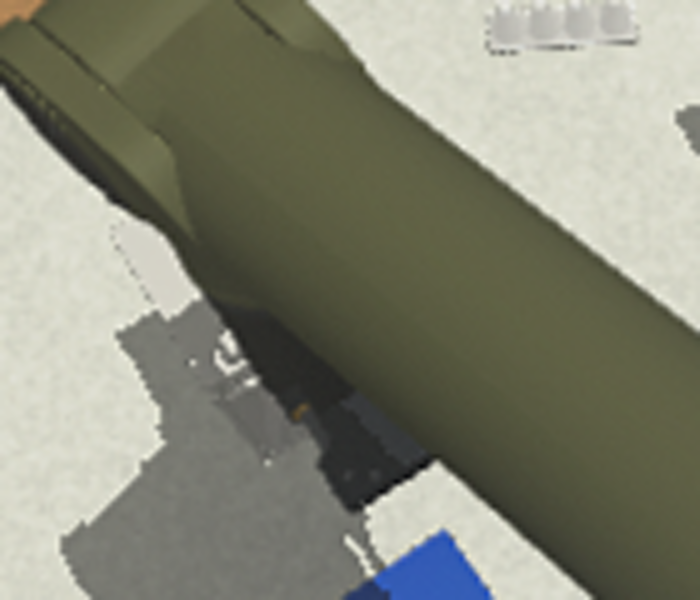

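The arm hides the bin in this view. I'll swing aside for one clear look before locking.

{"name": "carry_out", "arguments": {
  "plan": [
    {"grip": 1,"dp": [0,0.02,-0.02],"rotation": [0,0.8,0]},
    {"grip": 1,"dp": [0,0.04,0],"rotation": [0,0.8,0]},
    {"grip": 1,"dp": [0,0.04,0],"rotation": [0,0.8,0]},
    {"grip": 1,"dp": [0,0.04,0],"rotation": [0,0,0]},
    {"grip": 1,"dp": [0,0.04,0],"rotation": [0,0,0]},
    {"grip": 1,"dp": [0,0.04,0],"rotation": [0,0,0]},
    {"grip": 1,"dp": [0,0.02,0],"rotation": [0,0,0]}
  ]
}}

```text
time_s: 4.98
tool_pos: [0.5714, -0.0483, 0.2414]
tool_rot: [178.6, -2.1, 16.2]
force: [-0.1, -0.3, 0.7]
grip_width: -0.0001
```

```bash
python3 - <<'E'
from h import *
import cv2
go(.016,.015,.185)
ims=[]
for n,(u,v) in dict(top=(160,120),side=(155,155)).items():
    a=cv2.cvtColor(env.read_camera(n),cv2.COLOR_RGB2BGR); cv2.imwrite(f"pics/{n}2.png",a)
    ims.append(cv2.resize(a[v:v+100,u:u+90],None,fx=4.4,fy=4.4,interpolation=cv2.INTER_CUBIC))
cv2.imwrite("pics/crop2.png",np.hstack(ims))
E
```

```text
t 4.98 unit pos mm [ -99.92 -248.84  241.42] F [-0.18 -0.21  0.73]
dp [ 0.118  -0.2634  0.0544] rot [ 1.39 -2.13  0.91]
```

View pics/crop2.png

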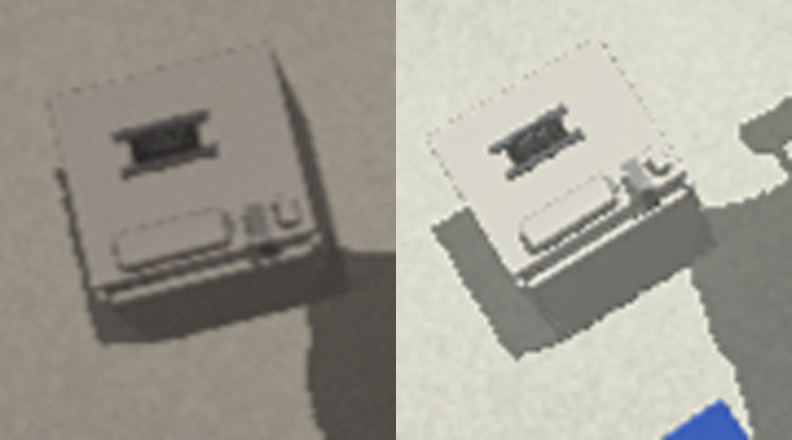

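The bin is shut: the keeper (crop top (258,222), side (640,180)) stands in front of the bolt case, and the lip lies parallel along the housing front. Next I'll go over the wheel.

{"name": "carry_out", "arguments": {
  "plan": [
    {"grip": 1,"dp": [0.016,-0.037,0],"rotation": [0.3,-0.4,0.2]},
    {"grip": 1,"dp": [0.016,-0.037,0],"rotation": [0.3,-0.4,0.2]},
    {"grip": 1,"dp": [0.016,-0.037,0],"rotation": [0.3,-0.4,0.2]},
    {"grip": 1,"dp": [0.016,-0.037,0],"rotation": [0.3,-0.4,0.2]},
    {"grip": 1,"dp": [0.016,-0.037,0],"rotation": [0,-0.4,0.2]},
    {"grip": 1,"dp": [0.016,-0.037,0],"rotation": [0,0,0]},
    {"grip": 1,"dp": [0.016,-0.03,0],"rotation": [0,0,0]},
    {"grip": 1,"dp": [0,0,0],"rotation": [0,0,0]}
  ]
}}

```text
time_s: 5.75
tool_pos: [0.6211, 0.2326, 0.2395]
tool_rot: [-180.0, -0.9, 14.2]
force: [-2.4, 0.6, -0.7]
grip_width: 0.0001
```

```bash
python3 -c "
from h import *
go(.016,.015,.18)"
```

```text
t 5.75 unit pos mm [ 22.21   8.93 239.45] F [-2.14  1.26 -0.74]
dp [-0.0073 -0.0059  0.0594] rot [-0.02 -0.89 -1.13]
```

{"name": "carry_out", "arguments": {
  "plan": [
    {"grip": 1,"dp": [-0.003,-0.003,0.025],"rotation": [0,-0.4,-0.5]},
    {"grip": 1,"dp": [-0.003,-0.003,0.025],"rotation": [0,-0.4,-0.5]},
    {"grip": 1,"dp": [0,0,0.006],"rotation": [0,0,0]},
    {"grip": 1,"dp": [0,0,0],"rotation": [0,0,0]},
    {"grip": 1,"dp": [0,0,0],"rotation": [0,0,0]}
  ]
}}

```text
time_s: 6.17
tool_pos: [0.6146, 0.2486, 0.1832]
tool_rot: [-179.6, -0.6, 15.9]
force: [0.4, 0.3, 0.2]
grip_width: 0.0008
```

```bash
python3 -c "
from h import *
go(.016,.015,.17)"
```

```text
t 6.17 unit pos mm [ 20.22  26.09 183.21] F [0.44 0.24 0.21]
dp [-0.0045  0.0111  0.0131] rot [-0.39 -0.62  0.64]
```

{"name": "carry_out", "arguments": {
  "plan": [
    {"grip": 1,"dp": [-0.004,0.011,0.006],"rotation": [-0.3,-0.5,0.5]},
    {"grip": 1,"dp": [0,0,0],"rotation": [0,0,0]},
    {"grip": 1,"dp": [0,0,0],"rotation": [0,0,0]}
  ]
}}

```text
time_s: 6.42
tool_pos: [0.6159, 0.2351, 0.1799]
tool_rot: [-180.0, -0.4, 15.3]
force: [-0.2, 0.4, 0.3]
grip_width: 0.0002
```

```bash
python3 -c "
from h import *
go(.016,.015,.166)"
```

```text
t 6.42 unit pos mm [ 17.92  12.73 179.89] F [-0.06  0.41  0.29]
dp [-0.002  -0.0023  0.0139] rot [-0.03 -0.38 -0.05]
```

{"name": "carry_out", "arguments": {
  "plan": [
    {"grip": 1,"dp": [-0.001,-0.002,0.006],"rotation": [0,-0.3,0]},
    {"grip": 1,"dp": [-0.001,0,0.004],"rotation": [0,0,0]},
    {"grip": 1,"dp": [0,0,0.001],"rotation": [0,0,0]},
    {"grip": 1,"dp": [0,0,0.001],"rotation": [0,0,0]}
  ]
}}

```text
time_s: 6.75
tool_pos: [0.6154, 0.2348, 0.1692]
tool_rot: [180.0, -0.3, 15.0]
force: [-0.5, 0.0, -0.6]
grip_width: 0.0001
```

{"name": "carry_out", "arguments": {
  "plan": [
    {"grip": 1,"dp": [0,0,0.0015],"rotation": [0,0,0]},
    {"grip": 1,"dp": [0,0,0.0015],"rotation": [0,0,0]}
  ]
}}

```text
time_s: 6.92
tool_pos: [0.6154, 0.235, 0.1661]
tool_rot: [180.0, -0.3, 15.0]
force: [0.4, -0.8, 0.2]
grip_width: 0.0005
```

```bash
python3 -c "
from h import *
go(.016,.015,.166)"
```

```text
t 6.92 unit pos mm [ 17.43  12.72 166.13] F [ 0.19 -0.9   0.15]
dp [-0.0014 -0.0023  0.0001] rot [ 0.01 -0.31 -0.27]
```

{"name": "carry_out", "arguments": {
  "plan": [
    {"grip": 1,"dp": [0,0,0.001],"rotation": [0,0,0]},
    {"grip": 1,"dp": [0,0,0.001],"rotation": [0,0,0]}
  ]
}}

```text
time_s: 7.08
tool_pos: [0.6153, 0.2352, 0.1637]
tool_rot: [180.0, -0.3, 15.1]
force: [0.6, -0.2, -0.1]
grip_width: 0.0005
```

{"name": "carry_out", "arguments": {
  "plan": [
    {"grip": 1,"dp": [0,0,0.001],"rotation": [0,0,0]},
    {"grip": 1,"dp": [0,0,0.001],"rotation": [0,0,0]}
  ]
}}

```text
time_s: 7.25
tool_pos: [0.6154, 0.2352, 0.1626]
tool_rot: [180.0, -0.3, 15.1]
force: [-2.6, -1.4, 6.8]
grip_width: 0.0004
```

{"name": "carry_out", "arguments": {
  "plan": [
    {"grip": 1,"dp": [0,0,0.001],"rotation": [0,0,0]},
    {"grip": 1,"dp": [0,0,0.001],"rotation": [0,0,0]}
  ]
}}

```text
time_s: 7.42
tool_pos: [0.6154, 0.2352, 0.1628]
tool_rot: [179.9, -0.4, 15.1]
force: [-2.6, -1.2, 4.4]
grip_width: 0.0003
```

{"name": "carry_out", "arguments": {
  "plan": [
    {"grip": 1,"dp": [0,0,0.0018],"rotation": [0,0,0]},
    {"grip": 1,"dp": [0,0.002,0.0018],"rotation": [0,0,0]}
  ]
}}

```text
time_s: 7.58
tool_pos: [0.6155, 0.2351, 0.1626]
tool_rot: [180.0, -0.4, 15.1]
force: [-3.5, 3.2, 9.4]
grip_width: 0.0001
```

{"name": "carry_out", "arguments": {
  "plan": [
    {"grip": 1,"dp": [0,0.003,0.0018],"rotation": [0,0,0]}
  ]
}}

```text
time_s: 7.67
tool_pos: [0.6155, 0.235, 0.1627]
tool_rot: [-179.8, -0.5, 15.2]
force: [-3.5, 3.5, 6.8]
grip_width: 0.0005
```

```bash
python3 -c "
from h import *
go(.016,-.003,.166)"
```

```text
t 7.67 unit pos mm [ 17.47  12.77 162.7 ] F [-2.48  4.28  6.83]
dp [-0.0014  0.0158 -0.0034] rot [-0.18 -0.51 -0.09]
```

{"name": "carry_out", "arguments": {
  "plan": [
    {"grip": 1,"dp": [0,0.005,0.002],"rotation": [0.2,0,0]},
    {"grip": 1,"dp": [0,0.005,0.002],"rotation": [0,0,0]}
  ]
}}

```text
time_s: 7.83
tool_pos: [0.6165, 0.2333, 0.1627]
tool_rot: [-179.1, -0.8, 15.5]
force: [-3.2, 4.1, 6.2]
grip_width: 0.0003
```

```bash
python3 -c "
from h import *
go(.016,-.003,.166)"
```

```text
t 7.83 unit pos mm [ 18.04  10.79 162.74] F [-1.99  4.77  6.18]
dp [-0.002   0.0137 -0.0035] rot [-0.9  -0.76  0.24]
```

{"name": "carry_out", "arguments": {
  "plan": [
    {"grip": 1,"dp": [-0.001,0.007,0.0025],"rotation": [-0.6,-0.4,0]},
    {"grip": 1,"dp": [-0.001,0.007,0.0025],"rotation": [-0.6,-0.4,0]}
  ]
}}

```text
time_s: 8.0
tool_pos: [0.6181, 0.2278, 0.1626]
tool_rot: [-179.7, -0.4, 15.8]
force: [-1.8, 5.0, 7.4]
grip_width: 0.0006
```

```bash
python3 -c "
from h import *
go(.016,-.003,.166)"
```

```text
t 8.0 unit pos mm [ 18.11   5.11 162.57] F [-0.42  5.26  7.42]
dp [-0.0022  0.0081 -0.0035] rot [-0.29 -0.42  0.54]
```

{"name": "carry_out", "arguments": {
  "plan": [
    {"grip": 1,"dp": [-0.002,0.007,0.0026],"rotation": [-0.4,-0.3,0.3]},
    {"grip": 1,"dp": [-0.001,0.007,0.0026],"rotation": [-0.4,-0.2,0]}
  ]
}}

```text
time_s: 8.17
tool_pos: [0.6193, 0.223, 0.1626]
tool_rot: [-179.9, -0.5, 15.9]
force: [-3.7, 4.3, 7.2]
grip_width: 0.0002
```

```bash
python3 -c "
from h import *
go(.016,-.003,.166)"
```

```text
t 8.17 unit pos mm [1.8000e+01 1.4000e-01 1.6256e+02] F [-2.46  5.16  7.23]
dp [-0.002   0.0031 -0.0035] rot [-0.09 -0.46  0.57]
```

{"name": "carry_out", "arguments": {
  "plan": [
    {"grip": 1,"dp": [-0.002,0.007,0.0026],"rotation": [-0.2,-0.4,0.5]},
    {"grip": 1,"dp": [-0.002,0.006,0.0025],"rotation": [-0.2,0,0]}
  ]
}}

```text
time_s: 8.33
tool_pos: [0.6199, 0.218, 0.1624]
tool_rot: [-179.8, -0.6, 15.7]
force: [-0.1, 2.6, 5.4]
grip_width: 0.0003
```

```bash
python3 - <<'E'
from h import *
import cv2
go(.016,.015,.168)
ims=[]
for n,(u,v) in dict(top=(160,120),side=(155,155)).items():
    a=cv2.cvtColor(env.read_camera(n),cv2.COLOR_RGB2BGR); cv2.imwrite(f"pics/{n}3.png",a)
    ims.append(cv2.resize(a[v:v+100,u:u+90],None,fx=4.4,fy=4.4,interpolation=cv2.INTER_CUBIC))
cv2.imwrite("pics/crop3.png",np.hstack(ims))
E
```

```text
t 8.33 unit pos mm [ 17.24  -4.78 162.39] F [0.55 2.55 5.43]
dp [-0.0011 -0.0198 -0.0055] rot [-0.24 -0.64  0.38]
```

View pics/crop3.png

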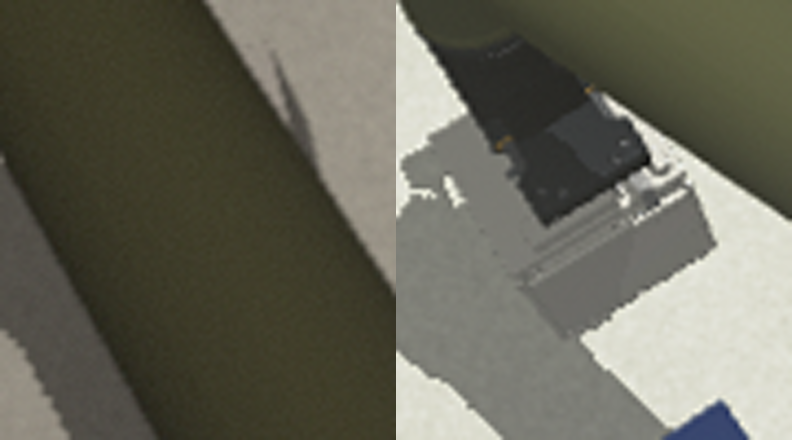

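{"name": "carry_out", "arguments": {
  "plan": [
    {"grip": 1,"dp": [0,0,-0.008],"rotation": [-0.2,-0.4,0.3]},
    {"grip": 1,"dp": [-0.001,-0.01,0],"rotation": [0,0,0]},
    {"grip": 1,"dp": [0,-0.01,0],"rotation": [0,0,0]},
    {"grip": 1,"dp": [0,0,0],"rotation": [0,0,0]}
  ]
}}

```text
time_s: 8.77
tool_pos: [0.6135, 0.2377, 0.1717]
tool_rot: [180.0, -0.3, 15.3]
force: [-0.7, 0.0, -0.1]
grip_width: 0.0005
```

```bash
python3 -c "
from h import *
go(.016,.015,.163)"
```

```text
t 8.77 unit pos mm [ 16.26  15.91 171.72] F [-0.65  0.18 -0.11]
dp [-0.0003  0.0009  0.0087] rot [ 0.04 -0.27 -0.04]
```

{"name": "carry_out", "arguments": {
  "plan": [
    {"grip": 1,"dp": [0,0,0.005],"rotation": [0,0,0]},
    {"grip": 1,"dp": [0,0,0.0025],"rotation": [0,-0.2,0]},
    {"grip": 1,"dp": [0,0,0.0015],"rotation": [0,0,0]},
    {"grip": 1,"dp": [0,0.001,0.002],"rotation": [0,0,0]},
    {"grip": 1,"dp": [0,0.006,0.0026],"rotation": [-0.2,0,0]}
  ]
}}

```text
time_s: 9.18
tool_pos: [0.6135, 0.2379, 0.1619]
tool_rot: [-179.9, -0.2, 15.6]
force: [-8.6, 5.3, 16.9]
grip_width: 0.0003
```

{"name": "carry_out", "arguments": {
  "plan": [
    {"grip": 1,"dp": [-0.001,0.007,0.0027],"rotation": [-0.4,-0.3,0]},
    {"grip": 1,"dp": [-0.001,0.007,0.0027],"rotation": [-0.4,-0.3,0]},
    {"grip": 1,"dp": [-0.001,0.007,0.0027],"rotation": [-0.4,-0.3,0]}
  ]
}}

```text
time_s: 9.43
tool_pos: [0.6154, 0.2298, 0.1625]
tool_rot: [179.8, 0.1, 16.0]
force: [-2.6, 5.2, 9.2]
grip_width: 0.0004
```

```bash
python3 -c "
from h import *
go(.016,-.003,.163)"
```

```text
t 9.43 unit pos mm [ 16.02   7.75 162.46] F [-1.14  5.69  9.17]
dp [-0.0002  0.0108 -0.0005] rot [0.24 0.09 0.75]
```

{"name": "carry_out", "arguments": {
  "plan": [
    {"grip": 1,"dp": [-0.001,0.007,0.0023],"rotation": [0,0,0.3]},
    {"grip": 1,"dp": [-0.001,0.007,0.0023],"rotation": [-0.2,0,0.3]}
  ]
}}

```text
time_s: 9.6
tool_pos: [0.6169, 0.2244, 0.1625]
tool_rot: [-179.8, -0.3, 15.8]
force: [-3.0, 3.8, 10.0]
grip_width: 0.0008
```

{"name": "carry_out", "arguments": {
  "plan": [
    {"grip": 1,"dp": [-0.001,0.007,0.0023],"rotation": [-0.2,0,0.2]}
  ]
}}

```text
time_s: 9.68
tool_pos: [0.6176, 0.2217, 0.1625]
tool_rot: [-179.7, -0.5, 15.7]
force: [-2.1, 5.3, 9.5]
grip_width: 0.0002
```

```bash
python3 -c "
from h import *
go(.016,-.003,.163)"
```

```text
t 9.68 unit pos mm [ 16.01  -0.69 162.46] F [-0.58  5.68  9.45]
dp [-0.      0.0023 -0.0005] rot [-0.28 -0.52  0.39]
```

Two more rows, then lift and return.

{"name": "carry_out", "arguments": {
  "plan": [
    {"grip": 1,"dp": [-0.001,0.007,0.0022],"rotation": [-0.2,-0.3,0.2]},
    {"grip": 1,"dp": [-0.001,0.006,0.0022],"rotation": [-0.2,-0.2,0.2]}
  ]
}}

```text
time_s: 9.85
tool_pos: [0.6194, 0.2149, 0.1618]
tool_rot: [-179.7, -0.4, 15.5]
force: [-0.1, 1.3, 4.1]
grip_width: 0.0005
```

{"name": "carry_out", "arguments": {
  "plan": [
    {"grip": 1,"dp": [0,0,-0.006],"rotation": [0,0,0]},
    {"grip": 1,"dp": [0,-0.01,0],"rotation": [0,0,0]},
    {"grip": 1,"dp": [0,-0.01,0],"rotation": [0,0,0]},
    {"grip": 1,"dp": [0,0,0],"rotation": [0,0,0]},
    {"grip": 1,"dp": [0,0,0],"rotation": [0,0,0]}
  ]
}}

```text
time_s: 10.27
tool_pos: [0.6134, 0.2343, 0.1669]
tool_rot: [-179.7, -0.3, 15.4]
force: [0.9, -0.4, 0.4]
grip_width: 0.0006
```

```bash
python3 -c "
from h import *
go(.016,.015,.163)"
```

```text
t 10.27 unit pos mm [ 15.28  12.62 166.95] F [ 0.78 -0.66  0.4 ]
dp [ 0.0007 -0.0024  0.004 ] rot [-0.26 -0.27  0.08]
```

{"name": "carry_out", "arguments": {
  "plan": [
    {"grip": 1,"dp": [0.0005,-0.0015,0.002],"rotation": [-0.2,-0.2,0]},
    {"grip": 1,"dp": [0,0,0.001],"rotation": [0,0,0]},
    {"grip": 1,"dp": [0,0,0.001],"rotation": [0,0,0]},
    {"grip": 1,"dp": [0,0,0.0012],"rotation": [0,0,0]}
  ]
}}

```text
time_s: 10.6
tool_pos: [0.613, 0.2367, 0.1624]
tool_rot: [180.0, -0.0, 15.5]
force: [-3.1, -0.7, 10.1]
grip_width: 0.0002
```

{"name": "carry_out", "arguments": {
  "plan": [
    {"grip": 1,"dp": [0,0.003,0.0015],"rotation": [-0.1,0,0]},
    {"grip": 1,"dp": [0,0.006,0.0017],"rotation": [-0.2,-0.1,0]}
  ]
}}

```text
time_s: 10.77
tool_pos: [0.6138, 0.2343, 0.1627]
tool_rot: [-179.9, -0.0, 15.7]
force: [-3.3, 5.0, 6.6]
grip_width: 0.0007
```

```bash
python3 -c "
from h import *
go(.016,-.003,.163)"
```

```text
t 10.77 unit pos mm [ 15.63  12.53 162.68] F [-1.84  5.72  6.56]
dp [ 0.0003  0.0155 -0.0004] rot [-0.12 -0.05  0.38]
```

{"name": "carry_out", "arguments": {
  "plan": [
    {"grip": 1,"dp": [-0.001,0.007,0.0022],"rotation": [-0.3,-0.1,0.2]},
    {"grip": 1,"dp": [-0.001,0.007,0.0022],"rotation": [-0.3,-0.2,0.2]},
    {"grip": 1,"dp": [-0.001,0.007,0.0022],"rotation": [-0.3,-0.2,0.2]}
  ]
}}

```text
time_s: 11.02
tool_pos: [0.6164, 0.2254, 0.1626]
tool_rot: [-179.9, -0.2, 15.5]
force: [-2.6, 4.4, 6.4]
grip_width: 0.0005
```

{"name": "carry_out", "arguments": {
  "plan": [
    {"grip": 1,"dp": [-0.001,0.007,0.0022],"rotation": [-0.2,-0.1,0.2]},
    {"grip": 1,"dp": [-0.001,0.007,0.0022],"rotation": [-0.2,-0.2,0.2]}
  ]
}}

```text
time_s: 11.18
tool_pos: [0.6179, 0.2198, 0.1625]
tool_rot: [-179.7, -0.3, 15.4]
force: [-2.0, 4.4, 5.9]
grip_width: 0.0012
```

```bash
python3 -c "
from h import *
go(.016,-.003,.163)"
```

```text
t 11.18 unit pos mm [ 15.83  -2.54 162.55] F [-0.74  4.81  5.91]
dp [ 0.0002  0.0005 -0.0005] rot [-0.27 -0.31  0.09]
```

{"name": "carry_out", "arguments": {
  "plan": [
    {"grip": 1,"dp": [0,0.003,0.002],"rotation": [0,-0.2,0]},
    {"grip": 1,"dp": [0,0,-0.03],"rotation": [0,0,0]},
    {"grip": 1,"dp": [0,0,-0.03],"rotation": [0,0,0]},
    {"grip": 1,"dp": [0,0.04,0],"rotation": [0,0,0]},
    {"grip": 1,"dp": [0,0.04,0],"rotation": [0,0,0]},
    {"grip": 1,"dp": [0,0.04,0],"rotation": [0,0,0]},
    {"grip": 1,"dp": [0,0.04,0],"rotation": [0,0,0]},
    {"grip": 1,"dp": [0,0.04,0],"rotation": [0,0,0]}
  ]
}}

```text
time_s: 11.85
tool_pos: [0.6709, 0.0355, 0.2237]
tool_rot: [-179.2, -0.3, 16.9]
force: [1.1, -0.1, 0.2]
grip_width: 0.0005
```

```bash
cat > look.py <<'E'
from h import *
import cv2,sys
k=sys.argv[1]; go(.016,.015,.17); ims=[]
for n,(u,v) in dict(top=(195,155),side=(180,175)).items():
    a=cv2.cvtColor(env.read_camera(n),cv2.COLOR_RGB2BGR); cv2.imwrite(f"pics/{n}{k}.png",a)
    ims.append(cv2.resize(a[v:v+40,u:u+45],None,fx=8,fy=8,interpolation=cv2.INTER_CUBIC))
cv2.imwrite(f"pics/crop{k}.png",np.hstack(ims))
E
python3 look.py 4
```

```text
t 11.85 unit pos mm [  18.17 -194.32  223.67] F [ 1.05 -0.42  0.15]
dp [ 0.0032 -0.2085  0.0567] rot [-0.83 -0.31  1.56]
```

View pics/crop4.png

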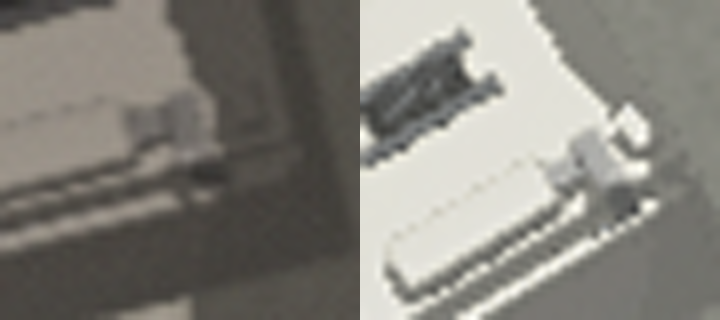

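The steel bolt has come out as far as the keeper: it spans about (130–180, 120) in the top crop, and (555–580, 170) in the side crop. More strokes are needed, so I'll go back to the wheel.

{"name": "carry_out", "arguments": {
  "plan": [
    {"grip": 1,"dp": [0,-0.035,0],"rotation": [-0.3,-0.1,0.5]},
    {"grip": 1,"dp": [0,-0.035,0],"rotation": [-0.3,-0.1,0.5]},
    {"grip": 1,"dp": [0,-0.035,0],"rotation": [-0.2,-0.1,0.3]},
    {"grip": 1,"dp": [0,-0.035,0],"rotation": [0,0,0]},
    {"grip": 1,"dp": [0,-0.03,0.01],"rotation": [0,0,0]},
    {"grip": 1,"dp": [0,-0.018,0.015],"rotation": [0,0,0]},
    {"grip": 1,"dp": [0,0,0.01],"rotation": [0,0,0]},
    {"grip": 1,"dp": [0,0,0],"rotation": [0,0,0]}
  ]
}}

```text
time_s: 12.62
tool_pos: [0.6261, 0.2015, 0.1815]
tool_rot: [179.5, 0.3, 13.4]
force: [-0.3, -1.0, 0.2]
grip_width: 0.0005
```

```bash
python3 -c "
from h import *
go(.016,.015,.167)"
```

```text
t 12.62 unit pos mm [ 18.89 -22.34 181.47] F [-0.53 -0.86  0.18]
dp [-0.0041 -0.0374  0.0141] rot [ 0.52  0.31 -1.91]
```

{"name": "carry_out", "arguments": {
  "plan": [
    {"grip": 1,"dp": [-0.001,-0.018,0],"rotation": [0.3,0.2,-1.0]},
    {"grip": 1,"dp": [-0.001,-0.016,0.005],"rotation": [0.2,0,-0.8]},
    {"grip": 1,"dp": [0,0,0.005],"rotation": [0,0,0]},
    {"grip": 1,"dp": [0,0,0],"rotation": [0,0,0]}
  ]
}}

```text
time_s: 12.95
tool_pos: [0.617, 0.2327, 0.1706]
tool_rot: [179.9, 0.1, 15.0]
force: [-0.2, -0.3, -0.1]
grip_width: 0.0005
```

```bash
python3 -c "
from h import *
go(.016,.015,.166)"
```

```text
t 12.95 unit pos mm [ 18.33  10.14 170.59] F [-0.27 -0.27 -0.08]
dp [-0.0023 -0.0049  0.0046] rot [ 0.08  0.09 -0.26]
```

{"name": "carry_out", "arguments": {
  "plan": [
    {"grip": 1,"dp": [-0.002,-0.004,0.003],"rotation": [0,0,-0.2]},
    {"grip": 1,"dp": [0,0,0.0015],"rotation": [0,0,0]},
    {"grip": 1,"dp": [0,0,0.001],"rotation": [0,0,0]},
    {"grip": 1,"dp": [0,0,0.001],"rotation": [0,0,0]},
    {"grip": 1,"dp": [0,0,0.001],"rotation": [0,0,0]},
    {"grip": 1,"dp": [0,0,0.001],"rotation": [0,0,0]}
  ]
}}

```text
time_s: 13.45
tool_pos: [0.6158, 0.2333, 0.1627]
tool_rot: [179.8, -0.0, 15.0]
force: [-2.6, 0.2, 5.6]
grip_width: 0.0005
```

{"name": "carry_out", "arguments": {
  "plan": [
    {"grip": 1,"dp": [0,0.003,0.0015],"rotation": [-0.1,0,0]},
    {"grip": 1,"dp": [0,0.006,0.0017],"rotation": [-0.2,-0.1,0]}
  ]
}}

```text
time_s: 13.62
tool_pos: [0.6168, 0.2307, 0.1626]
tool_rot: [-180.0, -0.1, 15.2]
force: [-1.8, 4.2, 6.7]
grip_width: 0.0004
```

```bash
python3 -c "
from h import *
go(.016,-.003,.163)"
```

```text
t 13.62 unit pos mm [ 17.6    8.2  162.62] F [-0.64  4.51  6.71]
dp [-0.0016  0.0112 -0.0004] rot [-0.   -0.08 -0.12]
```

{"name": "carry_out", "arguments": {
  "plan": [
    {"grip": 1,"dp": [-0.001,0.007,0.0023],"rotation": [-0.3,-0.1,0]},
    {"grip": 1,"dp": [-0.001,0.007,0.0023],"rotation": [-0.3,-0.2,0]}
  ]
}}

```text
time_s: 13.78
tool_pos: [0.6187, 0.2247, 0.1626]
tool_rot: [180.0, -0.2, 15.5]
force: [-1.7, 5.6, 6.9]
grip_width: 0.0004
```

{"name": "carry_out", "arguments": {
  "plan": [
    {"grip": 1,"dp": [-0.001,0.007,0.0023],"rotation": [-0.2,-0.1,0.1]},
    {"grip": 1,"dp": [-0.001,0.007,0.0023],"rotation": [-0.2,-0.2,0.1]}
  ]
}}

```text
time_s: 13.95
tool_pos: [0.6208, 0.2179, 0.1624]
tool_rot: [-179.9, -0.4, 15.6]
force: [-0.6, 2.9, 3.9]
grip_width: 0.0005
```

```bash
python3 -c "
from h import *
go(.016,-.003,.163)"
```

```text
t 13.95 unit pos mm [ 18.09  -5.14 162.43] F [0.17 2.92 3.94]
dp [-0.0021 -0.0021 -0.0006] rot [-0.05 -0.4   0.25]
```

{"name": "carry_out", "arguments": {
  "plan": [
    {"grip": 1,"dp": [0,0,-0.006],"rotation": [0,-0.2,0]},
    {"grip": 1,"dp": [-0.001,-0.01,0],"rotation": [0,0,0]},
    {"grip": 1,"dp": [-0.001,-0.01,0],"rotation": [0,0,0]},
    {"grip": 1,"dp": [0,0,0],"rotation": [0,0,0]},
    {"grip": 1,"dp": [0,0,0],"rotation": [0,0,0]},
    {"grip": 1,"dp": [0,0,0.001],"rotation": [0,0,0]}
  ]
}}

```text
time_s: 14.45
tool_pos: [0.6131, 0.2379, 0.1681]
tool_rot: [180.0, -0.2, 15.5]
force: [0.2, -0.3, 0.3]
grip_width: 0.0006
```

```bash
python3 -c "
from h import *
go(.016,.015,.164)"
```

```text
t 14.45 unit pos mm [ 15.97  16.2  168.14] F [ 0.14 -0.37  0.35]
dp [0.     0.0012 0.0041] rot [ 0.02 -0.22  0.21]
```

{"name": "carry_out", "arguments": {
  "plan": [
    {"grip": 1,"dp": [0,0.001,0.0025],"rotation": [0,-0.2,0.2]},
    {"grip": 1,"dp": [0,0,0.001],"rotation": [0,0,0]},
    {"grip": 1,"dp": [0,0,0.001],"rotation": [0,0,0]},
    {"grip": 1,"dp": [0,0,0.001],"rotation": [0,0,0]},
    {"grip": 1,"dp": [0,0.003,0.0015],"rotation": [-0.1,0,0]},
    {"grip": 1,"dp": [0,0.006,0.0018],"rotation": [-0.2,-0.1,0]}
  ]
}}

```text
time_s: 14.95
tool_pos: [0.6142, 0.2347, 0.1626]
tool_rot: [-179.9, -0.0, 15.5]
force: [-1.4, 5.3, 7.3]
grip_width: 0.0004
```

{"name": "carry_out", "arguments": {
  "plan": [
    {"grip": 1,"dp": [0,0.007,0.0024],"rotation": [-0.3,-0.1,0]},
    {"grip": 1,"dp": [-0.001,0.007,0.0025],"rotation": [-0.3,-0.2,0]}
  ]
}}

```text
time_s: 15.12
tool_pos: [0.6164, 0.2297, 0.1625]
tool_rot: [-179.8, -0.1, 15.8]
force: [-1.8, 5.4, 8.1]
grip_width: 0.0004
```

```bash
python3 -c "
from h import *
go(.016,-.003,.163)"
```

```text
t 15.12 unit pos mm [ 16.94   7.42 162.48] F [-0.29  5.71  8.13]
dp [-0.001   0.0104 -0.0006] rot [-0.18 -0.14  0.5 ]
```

{"name": "carry_out", "arguments": {
  "plan": [
    {"grip": 1,"dp": [-0.001,0.007,0.0027],"rotation": [-0.3,-0.1,0.2]},
    {"grip": 1,"dp": [-0.001,0.007,0.0027],"rotation": [-0.3,-0.2,0.2]}
  ]
}}

```text
time_s: 15.28
tool_pos: [0.6181, 0.2255, 0.1624]
tool_rot: [-179.7, -0.3, 15.7]
force: [-2.2, 6.2, 9.8]
grip_width: 0.0002
```

{"name": "carry_out", "arguments": {
  "plan": [
    {"grip": 1,"dp": [-0.001,0.007,0.0025],"rotation": [-0.2,-0.1,0.1]},
    {"grip": 1,"dp": [-0.001,0.005,0.0025],"rotation": [-0.2,-0.2,0.1]}
  ]
}}

```text
time_s: 15.45
tool_pos: [0.6193, 0.2221, 0.1624]
tool_rot: [-179.5, -0.5, 15.8]
force: [-3.1, 5.6, 8.5]
grip_width: 0.0007
```

{"name": "carry_out", "arguments": {
  "plan": [
    {"grip": 1,"dp": [0,0,-0.03],"rotation": [0,0,0]},
    {"grip": 1,"dp": [0,0,-0.03],"rotation": [0,0,0]},
    {"grip": 1,"dp": [0,0.04,0],"rotation": [0,0,0]},
    {"grip": 1,"dp": [0,0.04,0],"rotation": [0,0,0]},
    {"grip": 1,"dp": [0,0.04,0],"rotation": [0,0,0]},
    {"grip": 1,"dp": [-0.02,0.03,0],"rotation": [0,0,0]},
    {"grip": 1,"dp": [-0.02,0.01,0],"rotation": [0,0,0]}
  ]
}}

```text
time_s: 16.03
tool_pos: [0.6262, 0.0588, 0.2228]
tool_rot: [-179.2, -0.8, 16.6]
force: [0.8, -0.6, 0.4]
grip_width: 0.0004
```

```bash
sed -i 's/(195,155)/(197,157)/' look.py; python3 look.py 5; python3 - <<'E'
import cv2,numpy as np
# compare with locked unit b: same-sized crops (taken from first pictures)
ims=[]
for f,(u,v) in {"top5":(197,157),"top0":(345,148),"side5":(182,175),"side0":(305,140)}.items():
    a=cv2.imread(f"pics/{f}.png"); ims.append(cv2.resize(a[v:v+36,u:u+46],None,fx=8,fy=8,interpolation=cv2.INTER_CUBIC))
cv2.imwrite("pics/cmp5.png",np.vstack([np.hstack(ims[:2]),np.hstack(ims[2:])]))
E
```

```text
t 16.03 unit pos mm [ -18.71 -160.    222.77] F [ 0.63 -0.81  0.37]
dp [ 0.0379 -0.1734  0.0558] rot [-0.85 -0.76  1.31]
```

View pics/cmp5.png

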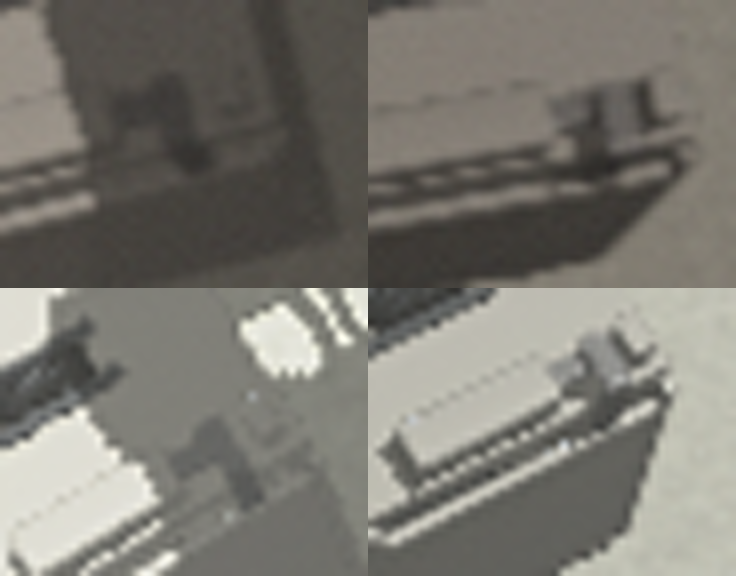

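The arm's shadow covers the bolt at about (150,100), so I'll move further off and look again.

{"name": "carry_out", "arguments": {
  "plan": [
    {"grip": 1,"dp": [-0.02,0.035,-0.005],"rotation": [0,0,0]},
    {"grip": 1,"dp": [-0.02,0.035,-0.005],"rotation": [0,0,0]},
    {"grip": 1,"dp": [-0.02,0.035,-0.005],"rotation": [0,0,0]},
    {"grip": 1,"dp": [-0.02,0.035,0],"rotation": [0,0,0]},
    {"grip": 1,"dp": [-0.02,0.035,0],"rotation": [0,0,0]}
  ]
}}

```text
time_s: 16.55
tool_pos: [0.5807, -0.1216, 0.2337]
tool_rot: [-178.8, -1.0, 17.9]
force: [0.9, -0.6, 0.3]
grip_width: 0.0003
```

```bash
python3 look.py 6; python3 - <<'E'
import cv2,numpy as np
ims=[]
for f,(u,v) in {"top6":(197,157),"top6_":(345,148),"side6":(182,175),"side0":(305,140)}.items():
    a=cv2.imread(f"pics/{'top0' if f=='top6_' else f}.png"); c=cv2.resize(a[v:v+36,u:u+46],None,fx=8,fy=8,interpolation=cv2.INTER_CUBIC)
    ims.append(cv2.convertScaleAbs(c,alpha=1.4) if f[0]=="t" else c)
cv2.imwrite("pics/cmp6.png",np.vstack([np.hstack(ims[:2]),np.hstack(ims[2:])]))
E
```

```text
t 16.55 unit pos mm [-110.29 -321.97  233.69] F [ 0.7  -0.86  0.31]
dp [ 0.1402 -0.3294  0.0733] rot [-1.26 -0.97  2.61]
```

View pics/cmp6.png

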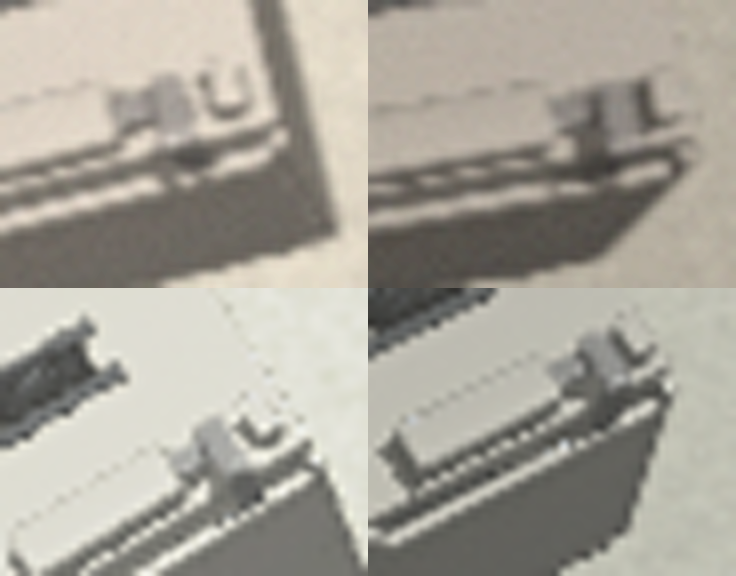

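```bash
python3 - <<'E'
from h import *
import cv2
def ray(n,u,v,z):
    p=P[n]; d=p["R"].T@np.array([(u-p["cx"])/p["fx"],(v-p["cy"])/p["fy"],1]); c=-p["R"].T@p["t"]
    return c+d*(z-c[2])/d[2]
g=lambda u,v,ou,ov:((u+.5)/8-.5+ou,(v+.5)/8-.5+ov)
for nm,(u,v) in dict(caseend=(112,100),kL=(157,105),kR=(190,105),rL=(203,95),rR=(247,95)).items():
    print(nm,[np.round(W2U(ray("top",*g(u,v,197,157),z))*1e3,1)[:2] for z in(.15,.16,.17)])
for nm,(u,v) in dict(caseend=(170,470-288),kL=(193,440-288),kR=(245,445-288),rL=(235,430-288),rR=(285,430-288)).items():
    print("side",nm,[np.round(W2U(ray("side",*g(u,v,182,175),z))*1e3,1)[:2] for z in(.15,.16,.17)])
# straightened (rectified) views of x -60..-20, y 0..-65 at z=.16 for unit a before/after, and unit b
def rect(img,n,q,s=10):
    c=[(-.015,-.0),(-.015,-.066),(-.07,-.066),(-.07,-.0)]
    src=np.float32([proj(n,Rz(q[2])@np.array([x,y,.16])+[q[0],q[1],0]) for x,y in c])
    dst=np.float32([(0,0),(66,0),(66,55),(0,55)])*6
    return cv2.warpPerspective(img,cv2.getPerspectiveTransform(src,dst),(396,330),flags=cv2.INTER_CUBIC)
# unit b pose from slot in both views + corners of top (rough pixels from the first pictures)
ob=[("top",(16,6),(352,142)),("side",(16,6),(309,141)),("top",(60,65),(324.5,129)),("top",(60,-65),(372,122)),("top",(-60,65),(332,177)),("top",(-60,-65),(384,169)),
    ("side",(60,65),(286,139)),("side",(60,-65),(316,121)),("side",(-60,-65),(342,157))]
qb=least_squares(lambda q:np.concatenate([proj(n,Rz(q[2])@np.array([*np.array(X)/1e3,.15])+[q[0],q[1],0])-uv for n,X,uv in ob]),[.63,-.15,-.1],loss="soft_l1")
print(qb.x,qb.cost)
r=[rect(cv2.imread("pics/top2.png"),"top",Q),rect(cv2.imread("pics/top6.png"),"top",Q)]
rb=rect(cv2.imread("pics/top0.png"),"top",qb.x); s=[rect(cv2.imread(f"pics/side{k}.png"),"side",q) for k,q in((6,Q),(0,qb.x))]
sm=lambda i:cv2.resize(i,(264,220))
cv2.imwrite("pics/rect6.png",np.vstack([np.hstack([sm(cv2.convertScaleAbs(i,alpha=1.4)) for i in(r[0],r[1],rb)]),np.hstack([sm(rect(cv2.imread("pics/side2.png"),"side",Q)),sm(s[0]),sm(s[1])])]))
E
```

```text
caseend [array([-35.8, -15.6]), array([-38.7, -16.9]), array([-41.5, -18.2])]
kL [array([-40.9, -28.7]), array([-43.7, -29.9]), array([-46.5, -31. ])]
kR [array([-43.5, -38.6]), array([-46.3, -39.6]), array([-49.1, -40.7])]
rL [array([-41.5, -43.2]), array([-44.3, -44.2]), array([-47.1, -45.2])]
rR [array([-45. , -56.4]), array([-47.8, -57.2]), array([-50.5, -58.1])]
side caseend [array([-36.9, -15.9]), array([-40.9, -15.6]), array([-44.9, -15.3])]
side kL [array([-31.7, -28.4]), array([-35.7, -28. ]), array([-39.7, -27.6])]
side kR [array([-43.5, -42.9]), array([-47.5, -42.4]), array([-51.4, -41.8])]
side rL [array([-36.7, -42.8]), array([-40.7, -42.3]), array([-44.7, -41.8])]
side rR [array([-46.5, -57.7]), array([-50.4, -57. ]), array([-54.3, -56.4])]
[ 0.62494476 -0.15978895  0.15942311] 15.726893770318817
```

View pics/rect6.png

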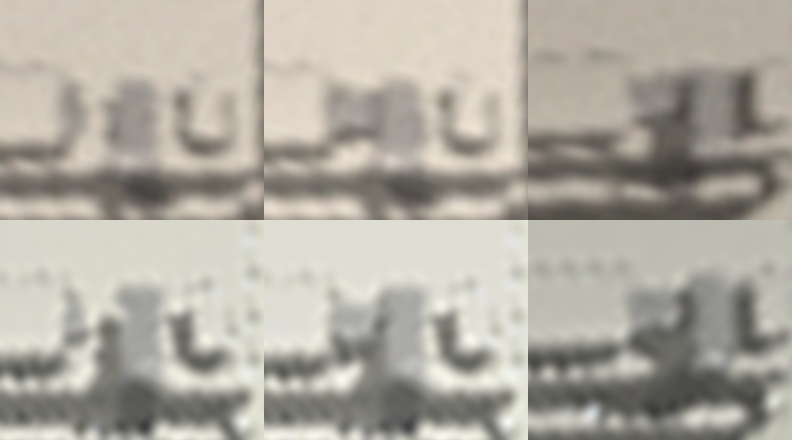

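In the straightened views (before / now / locked twin), the bolt has filled the gap from the case end to the keeper (330–380, 105), just as on the locked twin. The keeper hides its tip, so I'll check the hard stop by touch with one more stroke, pressing about 9 N with a moderate side pull.

{"name": "carry_out", "arguments": {
  "plan": [
    {"grip": 1,"dp": [0.018,-0.038,0],"rotation": [-0.2,-0.1,0.5]},
    {"grip": 1,"dp": [0.018,-0.038,0],"rotation": [-0.3,-0.2,0.5]},
    {"grip": 1,"dp": [0.018,-0.038,0],"rotation": [-0.3,-0.2,0.5]},
    {"grip": 1,"dp": [0.018,-0.038,0],"rotation": [-0.3,-0.2,0.5]},
    {"grip": 1,"dp": [0.018,-0.038,0],"rotation": [-0.2,-0.2,0.5]},
    {"grip": 1,"dp": [0.016,-0.038,0],"rotation": [0,0,0]},
    {"grip": 1,"dp": [0.014,-0.038,0],"rotation": [0,0,0]},
    {"grip": 1,"dp": [0.01,-0.035,0],"rotation": [0,0,0]}
  ]
}}

```text
time_s: 17.32
tool_pos: [0.6319, 0.1862, 0.2313]
tool_rot: [179.4, 0.2, 12.7]
force: [0.8, -0.1, 0.3]
grip_width: 0.0004
```

{"name": "carry_out", "arguments": {
  "plan": [
    {"grip": 1,"dp": [0,-0.01,0.02],"rotation": [0,0,0]},
    {"grip": 1,"dp": [0,0,0.02],"rotation": [0,0,0]},
    {"grip": 1,"dp": [0,0,0.01],"rotation": [0,0,0]},
    {"grip": 1,"dp": [0,0,0],"rotation": [0,0,0]}
  ]
}}

```text
time_s: 17.65
tool_pos: [0.6255, 0.2185, 0.1802]
tool_rot: [-179.9, -0.0, 14.0]
force: [-0.9, -0.2, -0.4]
grip_width: 0.0004
```

```bash
python3 -c "
from h import *
go(.016,.015,.167)"
```

```text
t 17.65 unit pos mm [ 22.79  -5.8  180.21] F [-0.96  0.05 -0.36]
dp [-0.0073 -0.0206  0.0132] rot [-0.1  -0.02 -1.29]
```

{"name": "carry_out", "arguments": {
  "plan": [
    {"grip": 1,"dp": [-0.004,-0.011,0.002],"rotation": [0,0,-0.6]},
    {"grip": 1,"dp": [-0.003,-0.009,0.004],"rotation": [0,0,-0.6]},
    {"grip": 1,"dp": [0,0,0.004],"rotation": [0,0,0]},
    {"grip": 1,"dp": [0,0,0],"rotation": [0,0,0]},
    {"grip": 1,"dp": [0,0,0],"rotation": [0,0,0]}
  ]
}}

```text
time_s: 18.07
tool_pos: [0.6138, 0.2368, 0.1716]
tool_rot: [-179.9, -0.2, 15.2]
force: [-0.2, -0.2, 0.6]
grip_width: 0.0004
```

```bash
python3 -c "
from h import *
go(.016,.015,.165)"
```

```text
t 18.07 unit pos mm [ 16.28  14.88 171.62] F [-0.21 -0.11  0.56]
dp [-0.0003 -0.0001  0.0066] rot [-0.07 -0.15 -0.14]
```

{"name": "carry_out", "arguments": {
  "plan": [
    {"grip": 1,"dp": [0,0,0.003],"rotation": [0,0,0]},
    {"grip": 1,"dp": [0,0,0.002],"rotation": [0,0,0]},
    {"grip": 1,"dp": [0,0,0.001],"rotation": [0,0,0]},
    {"grip": 1,"dp": [0,0,0.001],"rotation": [0,0,0]},
    {"grip": 1,"dp": [0,0,0.001],"rotation": [0,0,0]},
    {"grip": 1,"dp": [0,0,0.001],"rotation": [0,0,0]},
    {"grip": 1,"dp": [0,0.003,0.0018],"rotation": [0,0,0]}
  ]
}}

```text
time_s: 18.65
tool_pos: [0.6167, 0.2326, 0.1624]
tool_rot: [-179.9, -0.4, 14.9]
force: [-4.0, 5.4, 9.5]
grip_width: 0.0003
```

{"name": "carry_out", "arguments": {
  "plan": [
    {"grip": 1,"dp": [0,0.005,0.002],"rotation": [-0.1,0,0]},
    {"grip": 1,"dp": [0,0.005,0.0023],"rotation": [-0.2,0,0]}
  ]
}}

```text
time_s: 18.82
tool_pos: [0.6174, 0.2318, 0.1623]
tool_rot: [-179.5, -0.6, 15.2]
force: [-4.3, 5.2, 9.7]
grip_width: 0.001
```

```bash
python3 -c "
from h import *
go(.016,-.003,.163)"
```

```text
t 18.82 unit pos mm [ 18.42   9.11 162.31] F [-2.83  6.12  9.69]
dp [-0.0024  0.0121 -0.0008] rot [-0.48 -0.61 -0.07]
```

{"name": "carry_out", "arguments": {
  "plan": [
    {"grip": 1,"dp": [-0.001,0.006,0.0023],"rotation": [-0.4,-0.3,0]},
    {"grip": 1,"dp": [-0.001,0.006,0.0023],"rotation": [-0.3,-0.3,0]},
    {"grip": 1,"dp": [-0.001,0.006,0.0023],"rotation": [-0.3,-0.2,0]}
  ]
}}

```text
time_s: 19.07
tool_pos: [0.6187, 0.2266, 0.1625]
tool_rot: [-179.6, -0.5, 15.8]
force: [-2.2, 4.9, 6.8]
grip_width: 0.0005
```

```bash
python3 -c "
from h import *
go(.016,-.003,.163)"
```

```text
t 19.07 unit pos mm [ 18.39   3.79 162.52] F [-0.87  5.33  6.79]
dp [-0.0024  0.0068 -0.0005] rot [-0.36 -0.47  0.45]
```

{"name": "carry_out", "arguments": {
  "plan": [
    {"grip": 1,"dp": [-0.001,0.002,0.0025],"rotation": [-0.3,-0.3,0.2]},
    {"grip": 1,"dp": [-0.001,0.005,0.0027],"rotation": [-0.3,-0.3,0.2]}
  ]
}}

```text
time_s: 19.23
tool_pos: [0.6192, 0.2256, 0.1623]
tool_rot: [-179.8, -0.3, 15.6]
force: [-3.2, 6.9, 8.8]
grip_width: 0.0005
```

{"name": "carry_out", "arguments": {
  "plan": [
    {"grip": 1,"dp": [-0.001,0.005,0.0027],"rotation": [-0.3,-0.2,0]},
    {"grip": 1,"dp": [-0.001,0.005,0.0027],"rotation": [-0.3,-0.2,0]}
  ]
}}

```text
time_s: 19.4
tool_pos: [0.6194, 0.2251, 0.1625]
tool_rot: [-179.7, -0.4, 15.9]
force: [-2.9, 6.3, 7.7]
grip_width: 0.0005
```

{"name": "carry_out", "arguments": {
  "plan": [
    {"grip": 1,"dp": [-0.001,0.005,0.0027],"rotation": [-0.3,-0.2,0]},
    {"grip": 1,"dp": [-0.001,0.005,0.0027],"rotation": [-0.3,-0.2,0]}
  ]
}}

```text
time_s: 19.57
tool_pos: [0.6195, 0.2251, 0.1624]
tool_rot: [-179.7, -0.4, 16.3]
force: [-3.4, 5.7, 9.2]
grip_width: 0.0004
```

```bash
python3 -c "
from h import *
go(.016,-.003,.163)"
```

```text
t 19.57 unit pos mm [ 18.69   2.17 162.4 ] F [-1.74  6.36  9.18]
dp [-0.0028  0.0051 -0.0007] rot [-0.35 -0.42  0.98]
```

Under a side pull of 6.3–7 N at 8–9 N pressing, the wheel no longer moves; earlier strokes rolled at about 5–5.7 N. So the bolt is at its hard stop. I'll lift off and make a last check.

{"name": "carry_out", "arguments": {
  "plan": [
    {"grip": 1,"dp": [0,0,-0.02],"rotation": [0,0,0]},
    {"grip": 1,"dp": [0,0,-0.035],"rotation": [0,0,0]},
    {"grip": 1,"dp": [-0.018,0.036,0],"rotation": [0,0,0]},
    {"grip": 1,"dp": [-0.018,0.036,0],"rotation": [0,0,0]},
    {"grip": 1,"dp": [-0.018,0.036,0],"rotation": [0,0,0]},
    {"grip": 1,"dp": [-0.018,0.036,0],"rotation": [0,0,0]},
    {"grip": 1,"dp": [-0.018,0.036,0],"rotation": [0,0,0]},
    {"grip": 1,"dp": [-0.01,0.02,0],"rotation": [0,0,0]}
  ]
}}

```text
time_s: 20.23
tool_pos: [0.5788, 0.0085, 0.2174]
tool_rot: [-179.3, -0.7, 17.5]
force: [1.7, -0.7, 0.0]
grip_width: 0.0003
```

{"name": "carry_out", "arguments": {
  "plan": [
    {"grip": 1,"dp": [-0.01,0.03,-0.01],"rotation": [0,0,0]},
    {"grip": 1,"dp": [-0.01,0.03,0],"rotation": [0,0,0]},
    {"grip": 1,"dp": [0,0,0],"rotation": [0,0,0]},
    {"grip": 1,"dp": [0,0,0],"rotation": [0,0,0]}
  ]
}}

```text
time_s: 20.57
tool_pos: [0.5752, -0.069, 0.2264]
tool_rot: [-179.6, -0.6, 16.7]
force: [0.8, 1.2, 0.0]
grip_width: 0.0003
```

```bash
python3 look.py 7; python3 - <<'E'
import cv2
a=cv2.imread("pics/side7.png"); cv2.imwrite("pics/fin.png",cv2.resize(a[90:300,100:420],None,fx=2.4,fy=2.4,interpolation=cv2.INTER_CUBIC))
E
```

```text
t 20.57 unit pos mm [-101.66 -269.79  226.38] F [1.08 0.95 0.02]
dp [ 0.1241 -0.2814  0.0597] rot [-0.41 -0.59  1.45]
```

View pics/fin.png

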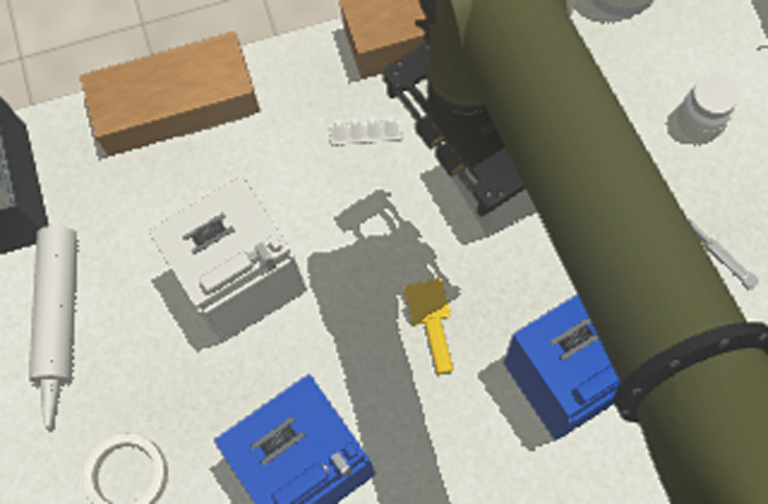

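The bin at (230,250) is shut with the bolt engaged. Everything visible lies where it was, and the robot is touching nothing.

```bash
python3 -c "
from cell import env
print(env.sign_off())"
```

```text
the job is handed in; nothing more can be done
None
```

I pushed the left white bin shut against its hard stop, then rolled its wheel to the right in six strokes. I handed the job in at about 20.6 s of the 72 s.

**Checks that passed:**
- **Bin:** the panel stopped dead at about 17 N. The pictures show the lip flush with the housing and the keeper hook in place.
- **Bolt:** it fills the gap between its case and the keeper, as on the locked twin. On the last stroke the wheel did not move under a side pull of about 6.3–7 N with 8–9 N of pressing. Earlier strokes rolled at about 5–5.7 N, so I take the bolt to be at its stop.
- **Surroundings:** the loose things I could see in the last picture lie where they were. The arm touched nothing but the open unit's panel and wheel.

**Doubtful or not confirmed:**
- **Wheel force:** when starting the second stroke, one reading showed 16.9 N straight down, or about 19.7 N with the sideways forces. That is at or over the 18 N limit, so the wheel may have been overloaded for a moment. It still rolled normally afterwards, and the later readings stayed below about 12 N in all.
- **Bolt tip:** the keeper hides it, so "all the way out" rests on the feel of the stop and the distance rolled, not on sight.
- **Twin bin:** the arm covered it in the last picture, so I did not check it again at the end.

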